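Open the eccentric clamp around the mended box

TASK

The glue has set, so open the cam clamp and leave the mended wooden box free in it: with the fingertips, push the red-knobbed cam lever round on the side away from the follower slide until it meets its stop pin, which puts the cam at its low point. Only then push the follower slide forward by its yellow thumb plate, away from the box, until its nose rests fully home against the cam. Just push, pick nothing up, and leave the box and everything else on the bench where it is.

Things in the scene. Friction and masses are not known exactly. Their poses are not given: they have to be found in the camera images.
- clamp: The cam clamp, fixed to the bench; place and yaw differ each time. Origin: on the bench top, on its centre line. Its x axis is forward (from box to cam, the way the slide opens), y left, z up. Plywood base x -165 to +135, y -80 to +80, 18 mm thick. Along x in mm: cork-faced fence -157 to -130 (top 64 above bench), box -130 to -70, closed slide -69 to +27, cam pivot +68.4.
- stop_pin (a point): Top of the steel stop pin (8 mm thick, 66 mm tall above the bench), in the clamp's frame at (+58, +50, 66) mm. The lever ends its travel against it. Two steel guide rails flank the slide at y = 31 to 47 mm on either side, x -50 to +35, up to 43 mm above the bench.
- cam_pivot (a point): Point on the upright pivot axis of the cam, in the clamp's frame (+68.4, 0, +58) mm, so 58 mm above the bench, at lever height. The cam below is a steel disc 60 mm across, its centre 11 mm off the pivot, between 22 and 44 mm above the bench; a bolt head on the pivot reaches 70 mm.
- cam_lever (a joint): Angle, rad. 0 = cam at its low point, lever at the stop pin; larger = clockwise from above; starts 2.5 to 3.0 (slide blocked). At q it points from the pivot at bearing 88 deg - q, counter-clockwise from the clamp's x axis: it starts pointing right (-y) and is pushed counter-clockwise over the forward side to point left. Friction 0.35 N m (5 N at 70 mm); stays where left; the slide cannot turn it.
- ball_knob (a point): Centre of the red ball knob (30 mm diameter) at the end of the cam lever, 106 mm from the pivot and 58 mm above the bench. The lever is a dark steel bar, 16 mm wide, from the pivot to the ball, its underside 50 mm and its top 62 mm above the bench.
- follower (a joint): Travel of the follower slide in m along the clamp's +x. 0 = closed on the box; fully home against the low cam is 0.0224. Slides stiffly with about 2.5 N friction and stays where it is left. With the cam not at its low point it is blocked earlier by the cam.
- thumb_plate (a point): Centre of the push face (side towards the box) of the yellow upright thumb plate on the slide: 56 mm wide along the clamp's y, 4 mm thick, 58 to 95 mm above the bench, this point 78 mm; clamp frame (-12 mm + travel, 0, 78). Push along the clamp's +x. On its box side there is only the slide's flat top (58 mm above the bench), then the box.
- trinket_box: The mended dark wooden trinket box, loose, 60 x 92 x 39 mm, standing on the base between fence and follower; origin at the centre of its underside, 18 mm above the bench (its top 57 mm). Not to be moved.
- glue_bottle: Yellow glue bottle, 38 mm diameter, 82 mm tall, upright on the bench to the right of the box; origin at the centre of its underside. Bystander.
- screwdriver: Screwdriver, 160 mm long, lying to the left of the box; bystander.
- screw_jar: Small glass jar with steel lid, 42 mm diameter, 48 mm tall, left of the follower slide; origin at the centre of its underside. Bystander.
- mug: Black mug, 82 mm diameter, 95 mm tall, on the right of the bench; origin at the centre of its underside. Bystander.
- multimeter: Red and white multimeter, 150 x 75 x 42 mm, lying on the left of the bench; origin at the centre of its underside. Bystander.
- polish_tin: Flat tin with a silvery lid and a green band, 72 mm diameter, 28 mm tall, on the right of the bench; origin at the centre of its underside. Bystander.

How it is judged:
On the way, in this order (a step that is already met when the one before it is completed fails the run):
1. the cam lever is at its stop, cam at the low point, with the follower slide not yet pushed forward (value of joint cam_lever below 0.15 rad and value of joint follower below 0.006 m), for 0.2 s.
2. the follower slide is home against the low cam (value of joint follower above 0.02 m and value of joint cam_lever below 0.2 rad), for 0.2 s.
At the end, for the whole second after the job is handed in: The cam lever is within 0.2 rad of its stop (low point), the follower slide has travelled more than 20 mm (home is 22.4 mm), both at rest; the box is within 12 mm and the other loose things within 30 mm of where they stood (all of step 2 and velocity of joint follower below 0.005 m/s and linear speed of trinket_box below 0.02 m/s and not (distance of trinket_box from where it was at the start of the episode above 0.012 m) and not (distance of glue_bottle from where it was at the start of the episode above 0.03 m) and not (distance of screwdriver from where it was at the start of the episode above 0.03 m) and not (distance of screw_jar from where it was at the start of the episode above 0.03 m) and not (distance of mug from where it was at the start of the episode above 0.03 m) and not (distance of multimeter from where it was at the start of the episode above 0.03 m) and not (distance of polish_tin from where it was at the start of the episode above 0.03 m)); the robot touches nothing.
It fails at once if the mended box is lifted, or moved more than 12 mm (distance of trinket_box from where it was at the start of the episode above 0.012 m).
It fails at once if a loose thing on the bench is lifted, or moved more than 30 mm (distance of any of glue_bottle, screwdriver, screw_jar, mug, multimeter, polish_tin from where it was at the start of the episode above 0.03 m).
It also fails if it takes over 54 s, if anything falls off the work surface, if the arm or the gripper's body presses on something with over 40 N, if the wrist force passes 120 N, or if a joint passes its speed limit or range.

ROBOT

A 6-joint arm with a two-finger parallel gripper is mounted at the origin on the work surface. World frame = base frame: x ahead of the robot, y to its left, z up, the work surface at z = 0. Lengths are in m, angles in rad, forces in N, time in s.
With the tool pointing down it reaches from about 0.275 to 0.75 m from the base axis. Payload 10.2 kg.
Tool frame: the origin (TCP) lies midway between the tips of the shut fingers; the grasp point (between the pads) lies 19 mm behind it; z points along the fingers, y is the line along which they close (so a half turn about z gives the same grasp; the last joint's range is limited). The gripper opens to 85 mm and grips with 20 to 120 N. Pads are 22 mm wide; open, the fingers measure 114 mm over their backs; the gripper's body (76 mm by 85 mm) begins 54 mm behind the grasp point. The pads swing forward as they close: fully open they stand 13 mm farther back than shut.
Start: joints at [-1.524, 0.313, 1.498, -0, 1.331, -0.223], TCP at [0.14, -0.506, 0.211] pointing down, gripper open.
Joint ranges: [-2.94, 2.94], [-0.97, 2.17], [0.19, 2.56], [-1.23, 4.37], [0.02, 3.11], [-2.88, 2.88]. Speed limits (rad/s): [2.39, 2.39, 3.01, 3.14, 3.14, 3.14].

INTERFACE

Orientations are given as a unit quaternion [x, y, z, w].
In Python, from plant import r, vision, ticket gives the robot as it stands.
- The arm moves only by the shell command python3 -m creep 'ROWS' [FORCE]. ROWS is JSON, a list of rows, each an object with "rotation": the turn, a rotation vector about the tool's x, y, z scaled (see below), a list of three; "offset": the shift along the tool's x, y, z scaled (see below), a list of three; "claw": the closure, from -1 (fully open) to 1 (shut). In form: [{"rotation": [wx, wy, wz], "offset": [x, y, z], "claw": claw}, ...]. A call has 1 to 20 rows; each row shifts and turns the commanded pose from where the row before left it, along the tool's axes as they then stand; what a row does not reach is not made up. The controller multiplies each number of a shift by 6 cm and each number of a turn by 4 degrees. A row lasts 1/8 s, in which the tool goes at most 62.5 mm and 10.7 degrees, less where a joint would pass 70% of its speed; a pose out of reach is approached as far as the arm can. A call with a number of a shift or a turn outside -1 to 1 is refused whole. A call with a gripper value outside its range is refused whole. The fingers move at their own pace and stop on an object; FORCE is the grip in N (left out, the last holds). Time passes only in rows, so rows that do not move let the fingers close. It gives the time, the measured TCP pose, the force, the opening and the grip force at its end, in the units of the state.
- r.sense(): the state, without advancing time (a new reading comes with each control period).
- vision.get_image(name): name is "scene" or "top" or "wrist"; returns the picture (420x560x3 uint8, blue, green, red); there is no depth.
- vision.camera_params(name): a dict with "intrinsics" (3x3 intrinsics, pixels), "xyz" and "attitude" of the camera in the world. Camera axes: x right, y down, z forward; pixel columns grow to the right and rows downward; lengths in m; the calibration is good to about 2 mm. The wrist camera is an equidistant fisheye: a pixel r from the principal point sees the ray r / f radians off the axis. A picture is of the moment at which its call begins: read the wrist's pose just before it. camera_params takes no time and is no camera call; for the wrist camera it gives the pose at the moment of the call.
- ticket.close_job(): hands the job in; it is judged then, once.
The state is a dict: "t": time; "joints": joint angles; "joint_vel": joint speeds; "joint_efforts": joint torques, N m; "eef_pos": TCP position; "tool_rot": TCP orientation; "contact_force": force on the tool from outside, world axes, zero at the start; "wrist_torque": the same for the moment, N m; "finger_gap": finger opening in m; "gripper_force": force on a finger pad.
Only numpy, scipy, OpenCV 4.12 (cv2) and the standard library are available. Lean on these libraries where they do the work, as an engineer would, in place of code of your own. Each camera call takes 0.05 s, during which the arm holds its last target. There are 200 camera calls.

## Working session

There is one attempt and no reset: what is moved stays moved. The work goes in short steps, Python scripts to look and compute and a shell command to move; the robot and the scene stay as the last step left them, time stands still between calls to the robot, and variables do not carry over. Pictures are saved under pics/ and viewed, at most 10 in all, crops included, and the job is handed in when it is done.

```bash
mkdir -p pics; python3 - <<'E'
from plant import r,vision,ticket
import cv2
s=r.sense();print(s['t'],s['eef_pos'],s['tool_rot'],s['finger_gap'])
for n in("top","scene"):
    cv2.imwrite(f"pics/{n}0.png",vision.get_image(n));print(vision.camera_params(n))
E
```

```text
0.0 [ 0.13990361 -0.50571279  0.21062684] [ 9.90914868e-01  1.34488963e-01  5.45509287e-05 -6.62910664e-04] 0.08537840343833895
{'intrinsics': array([[406.74767301,   0.        , 275.37298038],
       [  0.        , 406.74767301, 210.91403873],
       [  0.        ,   0.        ,   1.        ]]), 'xyz': array([ 0.27867967, -0.03620734,  1.24605127]), 'attitude': array([-0.69676512,  0.7108815 , -0.07091928,  0.06431413])}
{'intrinsics': array([[427.87065775,   0.        , 279.57639268],
       [  0.        , 427.87065775, 209.4388813 ],
       [  0.        ,   0.        ,   1.        ]]), 'xyz': array([1.13733602, 0.51799318, 0.94473793]), 'attitude': array([ 0.4033899 ,  0.83660343, -0.33840165, -0.15118072])}
```

View pics/top0.png

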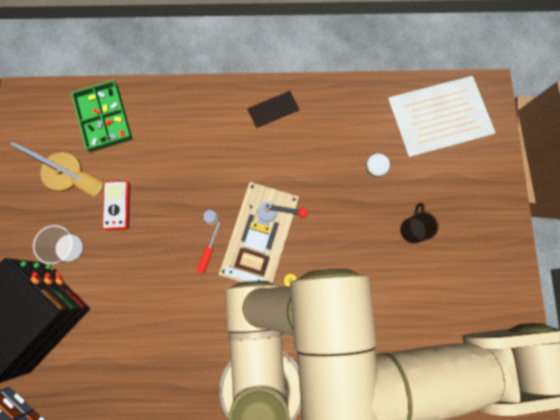

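View pics/scene0.png

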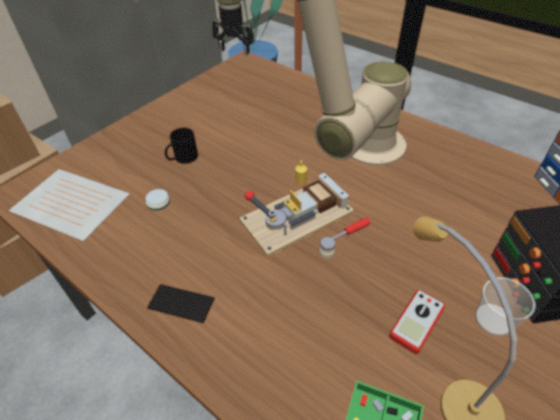

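The top view shows the clamp at about (260,232): red knob (303,212), yellow plate (260,226), box (252,262), stop pin side left of the pivot (267,212). The scene view shows the knob at (250,196) and the plate at (295,200).

```bash
cat > h.py <<'E'
import numpy as np,cv2
from scipy.spatial.transform import Rotation as R
from plant import r,vision,ticket
def ray(n,uv):
    p=vision.camera_params(n);d=R.from_quat(p['attitude']).as_matrix()@np.linalg.solve(p['intrinsics'],[uv[0],uv[1],1]);return p['xyz'],d
def onz(n,uv,z):
    o,d=ray(n,uv);return o+d*(z-o[2])/d[2]
def cen(m,box):
    x0,y0,x1,y1=box;k=np.zeros_like(m);k[y0:y1,x0:x1]=m[y0:y1,x0:x1]
    M=cv2.moments(k,True);return M['m10']/M['m00'],M['m01']/M['m00'],M['m00']
E
python3 - <<'E'
from h import *
im={n:cv2.imread(f"pics/{n}0.png") for n in("top","scene")}
hs={n:cv2.cvtColor(i,cv2.COLOR_BGR2HSV) for n,i in im.items()}
red=lambda h:cv2.inRange(h,(0,190,90),(5,255,255))|cv2.inRange(h,(174,190,90),(180,255,255))
k=cen(red(hs['top']),(290,200,315,225));ks=cen(red(hs['scene']),(238,185,262,206))
print('knob',k,onz('top',k,.058),ks,onz('scene',ks,.058))
yel=lambda h:cv2.inRange(h,(20,200,120),(32,255,255))
y=cen(yel(hs['top']),(245,215,275,237));print('plate',y,onz('top',y,.095),onz('top',y,.078))
h=hs['top'];print(h[195,265],h[280,235],h[240,237],h[190,285],h[190,310])
m=cv2.inRange(h,(8,40,165),(28,150,255));k0=np.zeros_like(m);k0[175:295,210:305]=m[175:295,210:305]
c=max(cv2.findContours(k0,0,2)[0],key=cv2.contourArea);hull=cv2.convexHull(c)
P=np.array([onz('top',p[0],.018)[:2] for p in hull],np.float32)
(cx,cy),sz,a=cv2.minAreaRect(P*1000);print('rect',cx,cy,sz,a)
b=cv2.boxPoints(((cx,cy),sz,a));print(b)
o=im['top'].copy();cv2.drawContours(o,[hull],-1,(255,0,0),1);o=cv2.resize(o[165:305,190:330],None,fx=4,fy=4,interpolation=cv2.INTER_CUBIC);cv2.imwrite('pics/crop1.png',o)
E
```

```text
knob (302.41379310344826, 212.10344827586206, 58.0) [ 0.50378934 -0.13013436  0.058     ] (247.0, 198.0, 1.0) [ 0.51703261 -0.12988302  0.058     ]Traceback (most recent call last):
  File "<stdin>", line 8, in <module>
  File "h.py", line 10, in cen
    M=cv2.moments(k,True);return M['m10']/M['m00'],M['m01']/M['m00'],M['m00']
                                 ~~~~~~~~^~~~~~~~~
ZeroDivisionError: float division by zero
```

```bash
python3 - <<'E'
from h import *
im={n:cv2.imread(f"pics/{n}0.png") for n in("top","scene")}
hs={n:cv2.cvtColor(i,cv2.COLOR_BGR2HSV) for n,i in im.items()}
h=hs['top'];print(h[226,258:264].tolist(),h[195,265],h[280,235],h[240,237],h[190,285],h[190,310])
yel=lambda h:cv2.inRange(h,(17,140,120),(35,255,255))
y=cen(yel(hs['top']),(247,218,273,234));print('plate',y,onz('top',y,.095))
red=lambda h:cv2.inRange(h,(0,150,80),(6,255,255))|cv2.inRange(h,(172,150,80),(180,255,255))
ks=cen(red(hs['scene']),(238,185,262,206));print(ks,onz('scene',ks,.058))
m=cv2.inRange(h,(8,30,165),(28,135,255));k0=np.zeros_like(m);k0[175:295,210:305]=m[175:295,210:305]
c=max(cv2.findContours(k0,0,2)[0],key=cv2.contourArea);hull=cv2.convexHull(c)
P=np.array([onz('top',p[0],.018)[:2] for p in hull],np.float32)
(cx,cy),sz,a=cv2.minAreaRect(P*1000);print('rect',cx,cy,sz,a)
print(cv2.boxPoints(((cx,cy),sz,a)))
o=im['top'].copy();cv2.drawContours(o,[hull],-1,(255,0,0),1);o=cv2.resize(o[165:305,190:330],None,fx=4,fy=4,interpolation=cv2.INTER_CUBIC);cv2.imwrite('pics/crop1.png',o)
E
```

```text
[[24, 173, 238], [24, 171, 238], [25, 168, 240], [24, 169, 238], [24, 167, 237], [24, 159, 238]] [ 20  67 233] [ 16 108 192] [ 21  63 235] [ 13 136 165] [ 13 144 159]
plate (259.8235294117647, 227.8, 85.0) [ 0.453472   -0.00387955  0.095     ]
(248.8125, 194.59375, 64.0) [ 0.50310254 -0.13519746  0.058     ]
rect 442.35455322265625 -4.9861297607421875 (189.34852600097656, 315.53564453125) 69.8630599975586
[[ 261.63763   -39.559242]
 [ 557.8854   -148.18713 ]
 [ 623.0715     29.586983]
 [ 326.82373   138.21487 ]]
```

View pics/crop1.png

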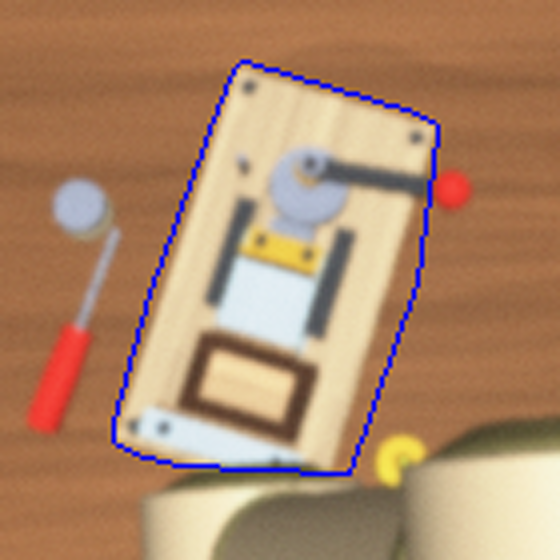

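The crop shows the bolt head at crop (311,160), base corners FL (240,61), FR (439,122), BL (113,440), pin (243,163), and the plate top centred at (281,250).

```bash
python3 - <<'E'
from h import *
g=lambda u,v,z:onz('top',(u/4+190-.375,v/4+165-.375),z)[:2]*1000
FL,FR,BL=g(241,62,18),g(438,123,18),g(115,438,18)
FL,FR,BL=[g(*q,.018) for q in((241,62),(438,123),(115,438))]
piv=g(311,160,.070);pin=g(243,162,.066)
print('FL',FL,'FR',FR,'BL',BL,'piv',piv,'pin',pin)
an=lambda v:np.degrees(np.arctan2(v[1],v[0]))
print(np.linalg.norm(FL-FR),np.linalg.norm(FL-BL),'yaw',an(FL-FR)-90,an(FL-BL))
# landmark fit
W=[FL,FR,BL,piv,pin,[453.5,-3.9],[503.5,-131.5]]
C=np.array([(135,80),(135,-80),(-165,80),(68.4,0),(58,50),(-10,0)])
A=np.array(W[:6]);a=A-A.mean(0);c=C-C.mean(0)
th=np.arctan2((c[:,0]*a[:,1]-c[:,1]*a[:,0]).sum(),(c*a).sum());Rm=np.array([[np.cos(th),-np.sin(th)],[np.sin(th),np.cos(th)]])
t=A.mean(0)-Rm@C.mean(0);print('yaw',np.degrees(th),'t',t,'res',(A-(C@Rm.T+t)).round(1).tolist())
k=Rm.T@(np.array(W[6])-t);d=k-[68.4,0];print('knob clamp',k,np.linalg.norm(d),'bearing',an(d),'q',np.radians(88-an(d)))
E
```

```text
FL [616.06880538  27.28054706] FR [ 564.33531923 -124.86322604] BL [327.98668668 123.73091564] piv [525.99810777 -26.40560283] pin [526.29363705  23.99510785]
160.69872831658515 303.7992441054376 yaw -18.779587131763805 -18.510630937855485
yaw -18.30913817076146 t [460.52535692  -5.6716007 ] res [[2.2, -0.6], [0.8, -0.8], [-1.0, 1.6], [0.5, 0.8], [-5.0, 0.4], [2.5, -1.4]]
knob clamp [  80.32728957 -105.95816423] 106.62735485821545 bearing -83.57747751232141 q 2.9945919048565384
```

```bash
python3 -m creep '[{"rotation":[0,0,1],"offset":[0,0,0],"claw":1},{"rotation":[0,0,1],"offset":[0,0,0],"claw":1},{"rotation":[0,0,1],"offset":[0,0,0],"claw":1},{"rotation":[0,0,1],"offset":[0,0,0],"claw":1},{"rotation":[0,0,1],"offset":[0,0,0],"claw":1},{"rotation":[0,0,1],"offset":[0,0,0],"claw":1},{"rotation":[0,0,1],"offset":[0,0,0],"claw":1},{"rotation":[0,0,1],"offset":[0,0,0],"claw":1},{"rotation":[0,0,0.49],"offset":[0,0,0],"claw":1}]'
python3 -m creep '[{"rotation":[0,0,0],"offset":[0.26,-0.68,0],"claw":1},{"rotation":[0,0,0],"offset":[0.26,-0.68,0],"claw":1},{"rotation":[0,0,0],"offset":[0.26,-0.68,0],"claw":1},{"rotation":[0,0,0],"offset":[0.26,-0.68,0],"claw":1},{"rotation":[0,0,0],"offset":[0.26,-0.68,0],"claw":1},{"rotation":[0,0,0],"offset":[0.26,-0.68,0],"claw":1},{"rotation":[0,0,0],"offset":[0.26,-0.68,0],"claw":1},{"rotation":[0,0,0],"offset":[0.26,-0.68,0],"claw":1},{"rotation":[0,0,0],"offset":[0.26,-0.68,0],"claw":1},{"rotation":[0,0,0],"offset":[0.26,-0.68,0],"claw":1},{"rotation":[0,0,0],"offset":[0.26,-0.68,0],"claw":1},{"rotation":[0,0,0],"offset":[0.26,-0.68,0],"claw":1},{"rotation":[0,0,0],"offset":[0,0,0],"claw":1},{"rotation":[0,0,0],"offset":[0,0,0],"claw":1}]'
cat >> h.py <<'E'
YAW=np.radians(-18.5);RC=np.array([[np.cos(YAW),-np.sin(YAW)],[np.sin(YAW),np.cos(YAW)]]);T0=np.array([460.5,-5.5])
def st():
    s=r.sense();p=s['eef_pos']*1000;M=R.from_quat(s['tool_rot']).as_matrix()
    f=s['contact_force']
    print('t',round(s['t'],2),'clamp',(RC.T@(p[:2]-T0)).round(1),'z',p[2].round(1),'toolyaw',np.degrees(np.arctan2(M[1,0],M[0,0])).round(2),'F',(RC.T@f[:2]).round(1),f[2].round(1),'gap',round(s['finger_gap'],4))
E
python3 - <<'E'
from h import *
st();cv2.imwrite('pics/wrist1.png',vision.get_image('wrist'))
E
```

```text
t: 1.23
eef_pos: [0.1399, -0.5059, 0.2109]
tool_rot: [0.987, -0.161, -0.0, -0.0]
contact_force: [-0.6, -0.1, 0.6]
finger_gap: -0.0001
gripper_force: 0.0
t: 2.98
eef_pos: [0.4725, -0.1013, 0.211]
tool_rot: [0.987, -0.161, -0.0, 0.0]
contact_force: [0.2, -0.4, -0.5]
finger_gap: -0.0001
gripper_force: 0.0
t 2.98 clamp [ 41.8 -87.1] z 211.0 toolyaw -18.48 F [ 0.3 -0.3] -0.5 gap -0.0001
```

View pics/wrist1.png

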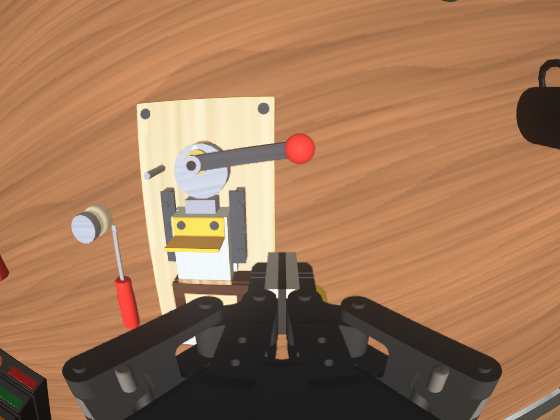

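The wrist view shows the clamp upright in the picture, so yaw is right: bolt (193,166), knob (300,149), pin top about (149,176), plate edges (166–225, 246). Shut fingertips are at (282,257). I'll check the position with fisheye rays.

```bash
python3 - <<'E'
from h import *
p=vision.camera_params('wrist');K=p['intrinsics'];M=R.from_quat(p['attitude']).as_matrix()
def f(u,v,z):
    x,y=(u-K[0,2])/K[0,0],(v-K[1,2])/K[1,1];t=np.hypot(x,y);d=M@np.array([x/t*np.sin(t),y/t*np.sin(t),np.cos(t)])
    w=(p['xyz']+d*(z-p['xyz'][2])/d[2])*1000;return (RC.T@(w[:2]-T0)).round(1)
for n,a in dict(bolt=(193,166,.07),knob=(300,149,.058),pin=(149,176,.066),plateL=(166,248,.095),plateR=(222,248,.095),FL=(138,105,.018),FR=(274,97,.018)).items():print(n,f(*a))
# arc plan: centre of pusher for lever bearings
for b in list(range(-84,89,12))+[88]:
    t=np.radians(b);u=np.array([np.cos(t),np.sin(t)]);n=np.array([-u[1],u[0]]);d=8+11*abs(n[0])+14.5*abs(n[1])
    print(b,(np.array([68.4,0])+78*u-d*n).round(0))
E
```

```text
bolt [65.7 -1.3]
knob [  79.6 -104.9]
pin [56.1 48.1]
plateL [-10.1  26. ]
plateR [ -8.7 -30.7]
FL [131.1  77.9]
FR [132.1 -78.8]
-84 [ 56. -80.]
-72 [ 71. -81.]
-60 [ 86. -80.]
-48 [101. -75.]
-36 [116. -67.]
-24 [129. -55.]
-12 [140. -40.]
0 [146. -22.]
12 [150.  -8.]
24 [150.   8.]
36 [147.  25.]
48 [140.  41.]
60 [129.  55.]
72 [114.  67.]
84 [97. 75.]
88 [91. 77.]
```

```bash
python3 -m creep '[{"rotation":[0,0,0],"offset":[0,0,0.475],"claw":1},{"rotation":[0,0,0],"offset":[0,0,0.475],"claw":1},{"rotation":[0,0,0],"offset":[0,0,0.475],"claw":1},{"rotation":[0,0,0],"offset":[0,0,0.475],"claw":1},{"rotation":[0,0,0],"offset":[0,0,0.475],"claw":1},{"rotation":[0,0,0],"offset":[0,0,0.475],"claw":1},{"rotation":[0,0,0],"offset":[0,0,0],"claw":1},{"rotation":[0,0,0],"offset":[0.117,-0.058,0],"claw":1},{"rotation":[0,0,0],"offset":[0.117,-0.058,0],"claw":1},{"rotation":[0,0,0],"offset":[0.125,0,0],"claw":1},{"rotation":[0,0,0],"offset":[0.125,0,0],"claw":1},{"rotation":[0,0,0],"offset":[0.125,0,0],"claw":1},{"rotation":[0,0,0],"offset":[0.125,0,0],"claw":1},{"rotation":[0,0,0],"offset":[0.125,-0.042,0],"claw":1},{"rotation":[0,0,0],"offset":[0.125,-0.042,0],"claw":1},{"rotation":[0,0,0],"offset":[0.125,-0.067,0],"claw":1},{"rotation":[0,0,0],"offset":[0.125,-0.067,0],"claw":1}]'
python3 - <<'E'
from h import *
st();i=vision.get_image('wrist');cv2.imwrite('pics/wrist2.png',i)
E
```

```text
t: 5.15
eef_pos: [0.5497, -0.1051, 0.0417]
tool_rot: [0.987, -0.161, -0.0, -0.0]
contact_force: [-8.1, 6.2, 14.3]
finger_gap: 0.0001
gripper_force: 9.8
t 5.15 clamp [116.2 -66.1] z 41.7 toolyaw -18.47 F [-9.6  3.3] 14.3 gap 0.0001
```

View pics/wrist2.png

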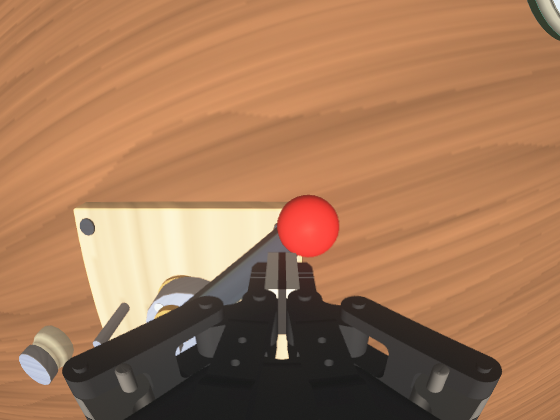

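The lever has moved to about -36°, with the knob at (308,225) just ahead of the fingertips. I'll continue the arc.

```bash
python3 -m creep '[{"rotation":[0,0,0],"offset":[0.108,-0.1,0],"claw":1},{"rotation":[0,0,0],"offset":[0.108,-0.1,0],"claw":1},{"rotation":[0,0,0],"offset":[0.092,-0.125,0],"claw":1},{"rotation":[0,0,0],"offset":[0.092,-0.125,0],"claw":1},{"rotation":[0,0,0],"offset":[0.05,-0.15,0],"claw":1},{"rotation":[0,0,0],"offset":[0.05,-0.15,0],"claw":1},{"rotation":[0,0,0],"offset":[0.033,-0.117,0],"claw":1},{"rotation":[0,0,0],"offset":[0.033,-0.117,0],"claw":1},{"rotation":[0,0,0],"offset":[0,-0.133,0],"claw":1},{"rotation":[0,0,0],"offset":[0,-0.133,0],"claw":1}]'
python3 -c "from h import *;st()"
```

```text
t: 6.45
eef_pos: [0.6052, -0.0457, 0.0418]
tool_rot: [0.987, -0.16, -0.001, 0.001]
contact_force: [-10.8, -2.2, 13.6]
finger_gap: -0.0
gripper_force: 9.5
t 6.45 clamp [150.    7.8] z 41.8 toolyaw -18.47 F [-9.5 -5.5] 13.6 gap -0.0
```

```bash
python3 -m creep '[{"rotation":[0,0,0],"offset":[-0.025,-0.142,-0.03],"claw":1},{"rotation":[0,0,0],"offset":[-0.025,-0.142,0],"claw":1},{"rotation":[0,0,0],"offset":[-0.058,-0.133,0],"claw":1},{"rotation":[0,0,0],"offset":[-0.058,-0.133,0],"claw":1},{"rotation":[0,0,0],"offset":[-0.092,-0.117,0],"claw":1},{"rotation":[0,0,0],"offset":[-0.092,-0.117,0],"claw":1},{"rotation":[0,0,0],"offset":[-0.125,-0.1,0],"claw":1},{"rotation":[0,0,0],"offset":[-0.125,-0.1,0],"claw":1},{"rotation":[0,0,0],"offset":[-0.142,-0.067,0],"claw":1}]'
python3 - <<'E'
from h import *
st();i=vision.get_image('wrist');cv2.imwrite('pics/wrist3.png',i)
E
```

```text
t: 7.58
eef_pos: [0.5827, 0.0292, 0.042]
tool_rot: [0.987, -0.161, 0.0, 0.0]
contact_force: [-0.1, -0.0, 0.5]
finger_gap: -0.0002
gripper_force: 0.0
t 7.58 clamp [104.9  71.7] z 42.0 toolyaw -18.5 F [-0.1 -0.1] 0.5 gap -0.0002
```

View pics/wrist3.png

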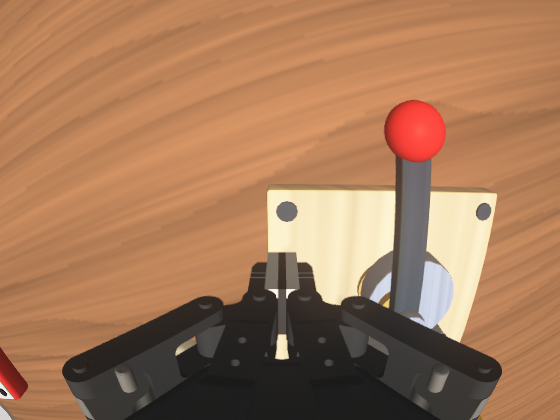

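The wrist view shows the lever stopped at a bearing of about 0° (knob (415,131), pivot ~(410,315)). The fingers have ended up on its far side with no contact, so they slipped past. I'll measure the lever angle, then re-engage with the tool turned so the pad edge lies flat on the bar.

```bash
cat >> h.py <<'E'
def wf(u,v,z):
    p=vision.camera_params('wrist');K=p['intrinsics'];M=R.from_quat(p['attitude']).as_matrix()
    x,y=(u-K[0,2])/K[0,0],(v-K[1,2])/K[1,1];t=np.hypot(x,y);d=M@np.array([x/t*np.sin(t),y/t*np.sin(t),np.cos(t)])
    w=(p['xyz']+d*(z-p['xyz'][2])/d[2])*1000;return RC.T@(w[:2]-T0)
E
python3 - <<'E'
from h import *
st();k=wf(415,131,.058);print(k,'bearing',np.degrees(np.arctan2(k[1]+1,k[0]-67)))
E
python3 -m creep '[{"rotation":[0,0,0],"offset":[0.2,0,0],"claw":1},{"rotation":[0,0,0],"offset":[0,0,-0.6],"claw":1},{"rotation":[0,0,0],"offset":[0,0,-0.6],"claw":1},{"rotation":[0,0,-1],"offset":[0,0,-0.3],"claw":1},{"rotation":[0,0,-1],"offset":[0,0,0],"claw":1},{"rotation":[0,0,-1],"offset":[0,0,0],"claw":1},{"rotation":[0,0,-1],"offset":[0,0,0],"claw":1},{"rotation":[0,0,-1],"offset":[0,0,0],"claw":1},{"rotation":[0,0,-1],"offset":[0,0,0],"claw":1},{"rotation":[0,0,-1],"offset":[0,0,0],"claw":1},{"rotation":[0,0,-1],"offset":[0,0,0],"claw":1},{"rotation":[0,0,-1],"offset":[0,0,0],"claw":1},{"rotation":[0,0,-1],"offset":[0,0,0],"claw":1},{"rotation":[0,0,-1],"offset":[0,0,0],"claw":1},{"rotation":[0,0,-1],"offset":[0,0,0],"claw":1},{"rotation":[0,0,-1],"offset":[0,0,0],"claw":1},{"rotation":[0,0,-1],"offset":[0,0,0],"claw":1},{"rotation":[0,0,-1],"offset":[0,0,0],"claw":1},{"rotation":[0,0,-1],"offset":[0,0,0],"claw":1},{"rotation":[0,0,-1],"offset":[0,0,0],"claw":1}]'
python3 - <<'E'
from h import *
st();i=vision.get_image('scene');cv2.imwrite('pics/s4.png',cv2.resize(i[60:280,180:420],None,fx=2.5,fy=2.5))
E
```

```text
t 7.62 clamp [104.   72.1] z 41.9 toolyaw -18.46 F [-1.3  0.3] -0.2 gap -0.0
[171.18196286   9.46864618] bearing 5.738062473617771
t: 10.12
eef_pos: [0.5944, 0.0248, 0.132]
tool_rot: [0.908, 0.42, -0.0, 0.0]
contact_force: [0.3, 0.1, 0.5]
finger_gap: 0.0003
gripper_force: 0.0
t 10.12 clamp [117.4  71.2] z 132.0 toolyaw 49.62 F [0.3 0.2] 0.5 gap 0.0003
```

View pics/s4.png

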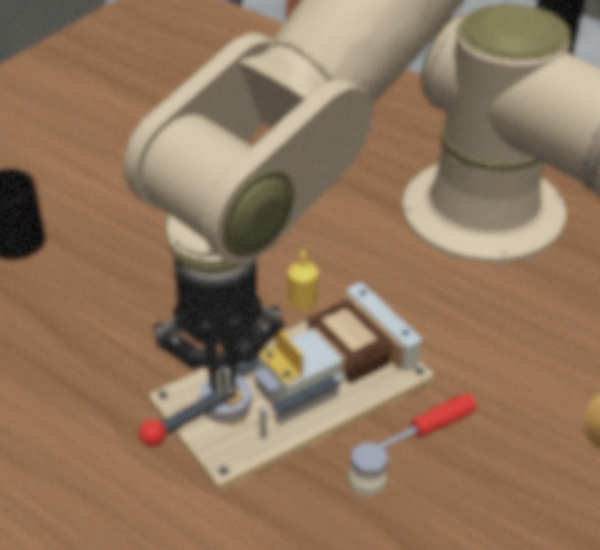

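The crop shows the lever at (190,410) pointing forward, measured bearing 5.7°. The shut finger linkages flare out low, so they were probably resting on the ball and causing the upward force. I'll re-engage with the tip higher.

```bash
python3 -m creep '[{"rotation":[0,0,-1],"offset":[0,0,0],"claw":1},{"rotation":[0,0,-1],"offset":[0,0,0],"claw":1},{"rotation":[0,0,-1],"offset":[0,0,0],"claw":1},{"rotation":[0,0,-1],"offset":[0,0,0],"claw":1},{"rotation":[0,0,-1],"offset":[0,0,0],"claw":1},{"rotation":[0,0,-1],"offset":[0,0,0],"claw":1},{"rotation":[0,0,-1],"offset":[0,0,0],"claw":1},{"rotation":[0,0,0],"offset":[-0.54,0.08,0],"claw":1},{"rotation":[0,0,0],"offset":[-0.54,0.08,0],"claw":1},{"rotation":[0,0,0],"offset":[-0.54,0.08,0],"claw":1},{"rotation":[0,0,0],"offset":[0,0,0],"claw":1},{"rotation":[0,0,0],"offset":[0,0,0.46],"claw":1},{"rotation":[0,0,0],"offset":[0,0,0.46],"claw":1},{"rotation":[0,0,0],"offset":[0,0,0.46],"claw":1},{"rotation":[0,0,0],"offset":[0,0,0],"claw":1}]'
python3 - <<'E'
from h import *
st();i=vision.get_image('wrist');cv2.imwrite('pics/wrist5.png',i)
E
```

```text
t: 12.05
eef_pos: [0.5865, -0.072, 0.0476]
tool_rot: [0.78, 0.626, -0.001, -0.002]
contact_force: [-0.2, -0.1, 0.3]
finger_gap: 0.0003
gripper_force: 0.0
t 12.05 clamp [140.6 -23.1] z 47.6 toolyaw 77.5 F [-0.2 -0.1] 0.3 gap 0.0003
```

View pics/wrist5.png

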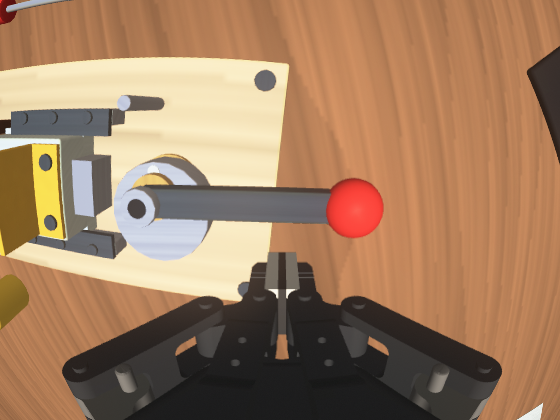

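The bar lies square across the view, just ahead of the tips, with the knob at (355,208) and no contact. I'll push now, turning the tool with the lever.

```bash
python3 -m creep '[{"rotation":[0,0,0],"offset":[0.1,0,0],"claw":1},{"rotation":[0,0,0],"offset":[0.1,0,0],"claw":1},{"rotation":[0,0,-1],"offset":[0.088,0.019,0],"claw":1},{"rotation":[0,0,-1],"offset":[0.088,0.019,0],"claw":1},{"rotation":[0,0,-1],"offset":[0.088,0.019,0],"claw":1},{"rotation":[0,0,-1],"offset":[0.088,0.019,0],"claw":1},{"rotation":[0,0,-1],"offset":[0.088,0.019,0],"claw":1},{"rotation":[0,0,-1],"offset":[0.088,0.019,0],"claw":1},{"rotation":[0,0,-1],"offset":[0.088,0.019,0],"claw":1},{"rotation":[0,0,-1],"offset":[0.088,0.019,0],"claw":1}]'
python3 - <<'E'
from h import *
st();i=vision.get_image('wrist');cv2.imwrite('pics/wrist6.png',i)
h=cv2.cvtColor(i,cv2.COLOR_BGR2HSV);c=cen(cv2.inRange(h,(0,190,90),(5,255,255))|cv2.inRange(h,(174,190,90),(180,255,255)),(200,80,560,300));k=wf(*c[:2],.058);print(c,k,np.degrees(np.arctan2(k[1]+1,k[0]-67)))
E
```

```text
t: 13.35
eef_pos: [0.5984, -0.0189, 0.0499]
tool_rot: [0.576, 0.817, 0.0, 0.0]
contact_force: [-0.7, -0.1, 0.5]
finger_gap: 0.0
gripper_force: 0.0
t 13.35 clamp [135.   31.1] z 49.9 toolyaw 109.64 F [-0.6 -0.3] 0.5 gap 0.0Traceback (most recent call last):
  File "<stdin>", line 3, in <module>
  File "h.py", line 10, in cen
    M=cv2.moments(k,True);return M['m10']/M['m00'],M['m01']/M['m00'],M['m00']
                                 ~~~~~~~~^~~~~~~~~
ZeroDivisionError: float division by zero
```

View pics/wrist6.png

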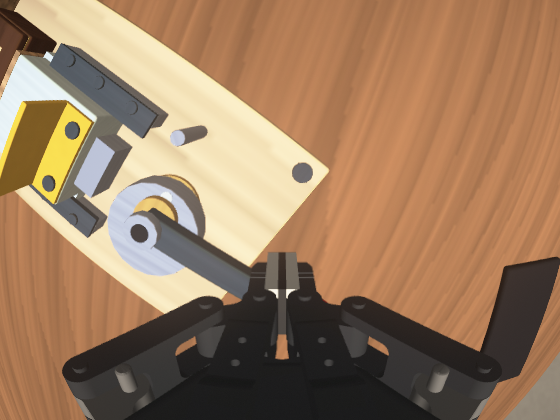

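The lever hasn't moved, and the fingers passed over it with no force. So the real fingertips must ride about 20 mm above the reported TCP: in the first pass they dragged along the bar's top (62 mm) while z read 41.8. I'll lift, back off and measure the lever again before going lower.

```bash
python3 -m creep '[{"rotation":[0,0,0],"offset":[0,0,-0.5],"claw":1},{"rotation":[0,0,1],"offset":[0,0,0],"claw":1},{"rotation":[0,0,1],"offset":[0,0,0],"claw":1},{"rotation":[0,0,1],"offset":[0,0,0],"claw":1},{"rotation":[0,0,1],"offset":[0,0,0],"claw":1},{"rotation":[0,0,1],"offset":[0,0,0],"claw":1},{"rotation":[0,0,1],"offset":[0,0,0],"claw":1},{"rotation":[0,0,1],"offset":[0,0,0],"claw":1},{"rotation":[0,0,0],"offset":[-0.48,0,0],"claw":1},{"rotation":[0,0,0],"offset":[-0.48,0,0],"claw":1},{"rotation":[0,0,0],"offset":[0,0,0],"claw":1},{"rotation":[0,0,0],"offset":[0,0,0],"claw":1}]'
cat >> h.py <<'E'
def knob(box=(150,60,480,300)):
    i=vision.get_image('wrist');h=cv2.cvtColor(i,cv2.COLOR_BGR2HSV)
    c=cen(cv2.inRange(h,(0,170,80),(6,255,255))|cv2.inRange(h,(172,170,80),(180,255,255)),box);k=wf(*c[:2],.058)
    print('knob',np.round(c,1),k.round(1),'r',np.hypot(k[1]+1,k[0]-67).round(1),'bearing',np.degrees(np.arctan2(k[1]+1,k[0]-67)).round(1));return i
E
python3 -c "
from h import *
st();knob()"
```

```text
t: 14.9
eef_pos: [0.5897, -0.0758, 0.0795]
tool_rot: [0.758, 0.653, 0.0, 0.0]
contact_force: [-0.6, 1.1, 0.1]
finger_gap: 0.0003
gripper_force: 0.0
t 14.9 clamp [144.9 -25.6] z 79.5 toolyaw 81.48 F [-0.9  0.9] 0.1 gap 0.0003
knob [ 339.5  191.2 1924. ] [172.5   9.4] r 106.0 bearing 5.7
```

```bash
python3 -m creep '[{"rotation":[0,0,0],"offset":[0,0,0.29],"claw":1},{"rotation":[0,0,0],"offset":[0,0,0.29],"claw":1},{"rotation":[0,0,0],"offset":[0,0,0.29],"claw":1},{"rotation":[0,0,0],"offset":[0,0,0],"claw":1},{"rotation":[0,0,0],"offset":[0.1,0,0],"claw":1},{"rotation":[0,0,0],"offset":[0.1,0,0],"claw":1},{"rotation":[0,0,0],"offset":[0.088,0.019,0],"claw":1},{"rotation":[0,0,-1],"offset":[0.088,0.019,0],"claw":1},{"rotation":[0,0,-1],"offset":[0.088,0.019,0],"claw":1}]'
python3 -c "
from h import *
st();knob()"
```

```text
t: 16.08
eef_pos: [0.5973, -0.0499, 0.0276]
tool_rot: [0.709, 0.705, -0.0, 0.001]
contact_force: [-0.7, -5.1, 0.9]
finger_gap: 0.0001
gripper_force: 2.7
t 16.07 clamp [143.8   1.3] z 27.6 toolyaw 89.63 F [ 1.  -5.1] 0.9 gap 0.0001
knob [ 356.4  244.7 3290. ] [169.3  29.2] r 106.7 bearing 16.4
```

Now it pushes cleanly (5 N tangential, lever at 16.4°). I'll continue.

```bash
python3 -m creep '[{"rotation":[0,0,-1],"offset":[0.088,0.019,0],"claw":1},{"rotation":[0,0,-1],"offset":[0.088,0.019,0],"claw":1},{"rotation":[0,0,-1],"offset":[0.088,0.019,0],"claw":1},{"rotation":[0,0,-1],"offset":[0.088,0.019,0],"claw":1},{"rotation":[0,0,-1],"offset":[0.088,0.019,0],"claw":1},{"rotation":[0,0,-1],"offset":[0.088,0.019,0],"claw":1},{"rotation":[0,0,-1],"offset":[0.088,0.019,0],"claw":1},{"rotation":[0,0,-1],"offset":[0.088,0.019,0],"claw":1},{"rotation":[0,0,-1],"offset":[0.088,0.019,0],"claw":1},{"rotation":[0,0,-1],"offset":[0.088,0.019,0],"claw":1},{"rotation":[0,0,-1],"offset":[0.088,0.019,0],"claw":1},{"rotation":[0,0,-1],"offset":[0.088,0.019,0],"claw":1},{"rotation":[0,0,-1],"offset":[0.088,0.019,0],"claw":1},{"rotation":[0,0,-1],"offset":[0.088,0.019,0],"claw":1},{"rotation":[0,0,-1],"offset":[0.088,0.019,0],"claw":1}]'
python3 -c "
from h import *
st();knob()"
```

```text
t: 18.0
eef_pos: [0.5784, 0.0257, 0.0281]
tool_rot: [0.263, 0.965, 0.001, 0.003]
contact_force: [8.2, 1.2, 0.3]
finger_gap: 0.0001
gripper_force: 3.0
t 18.0 clamp [101.9  67.1] z 28.1 toolyaw 149.54 F [7.4 3.7] 0.3 gap 0.0001
knob [ 358.7  241.7 3277. ] [ 89.3 105.4] r 108.7 bearing 78.2
```

```bash
python3 -m creep '[{"rotation":[0,0,-1],"offset":[0.088,0.019,0],"claw":1},{"rotation":[0,0,-1],"offset":[0.088,0.019,0],"claw":1},{"rotation":[0,0,-0.5],"offset":[0.06,0.01,0],"claw":1},{"rotation":[0,0,0],"offset":[0.02,0,0],"claw":1},{"rotation":[0,0,0],"offset":[0,0,0],"claw":1}]'
python3 -c "
from h import *
st();knob()"
```

```text
t: 18.68
eef_pos: [0.5678, 0.0344, 0.0283]
tool_rot: [0.179, 0.984, 0.001, 0.005]
contact_force: [14.8, -1.9, -5.7]
finger_gap: -0.0002
gripper_force: 7.5
t 18.68 clamp [89.1 71.9] z 28.3 toolyaw 159.4 F [14.7  2.9] -5.7 gap -0.0002
knob [ 359.1  240.8 3287. ] [ 70.4 107.8] r 108.8 bearing 88.2
```

The lever is at its stop (bearing 88.2°, force risen to 15 N). I'll back off, rise and move over the slide behind the thumb plate.

```bash
python3 -m creep '[{"rotation":[0,0,0],"offset":[-0.17,0,0],"claw":1},{"rotation":[0,0,0],"offset":[-0.17,0,0],"claw":1},{"rotation":[0,0,-0.5],"offset":[0,0,-0.57],"claw":1},{"rotation":[0,0,0],"offset":[0,0,-0.57],"claw":1},{"rotation":[0,0,0],"offset":[0,0,-0.57],"claw":1},{"rotation":[0,0,0],"offset":[0.5,-0.24,0],"claw":1},{"rotation":[0,0,0],"offset":[0.5,-0.24,0],"claw":1},{"rotation":[0,0,0],"offset":[0.5,-0.24,0],"claw":1},{"rotation":[0,0,0],"offset":[0.5,-0.24,0],"claw":1},{"rotation":[0,0,0],"offset":[0.5,-0.24,0],"claw":1},{"rotation":[0,0,0],"offset":[0,0,0],"claw":1},{"rotation":[0,0,0],"offset":[0,0,0],"claw":1}]'
python3 - <<'E'
from h import *
st();cv2.imwrite('pics/wrist7.png',vision.get_image('wrist'))
E
```

```text
t: 20.23
eef_pos: [0.4188, 0.0067, 0.1299]
tool_rot: [0.161, 0.987, 0.0, 0.0]
contact_force: [-0.0, -0.3, -0.3]
finger_gap: 0.0
gripper_force: 0.0
t 20.23 clamp [-43.5  -1.7] z 129.9 toolyaw 161.48 F [ 0.1 -0.3] -0.3 gap 0.0
```

View pics/wrist7.png

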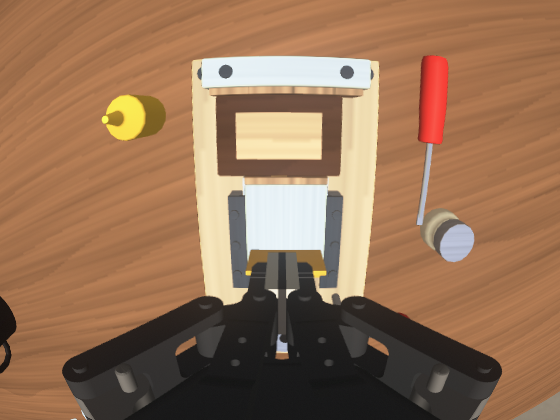

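The view (up is toward the box) shows the box undisturbed, the plate top edge at about row 255 to 275 and the tips at (282,253). Before descending I'll check the plate position and the tip height along the tool axis.

```bash
python3 - <<'E'
from h import *
for z in(.13,.14,.15,.16): print(z,'tip',wf(282,254,z).round(1))
for uv in((246,252),(324,252),(246,274),(324,274)):print(uv,wf(*uv,.095).round(1),wf(*uv,.058).round(1))
E
```

```text
0.13 tip [-43.1  -1. ]
0.14 tip [-47.8  -1. ]
0.15 tip [-52.5  -1. ]
0.16 tip [-57.2  -1.1]
(246, 252) [-28.1 -25. ] [-11.  -29.4]
(324, 252) [-28.   27.3] [-11.   32.6]
(246, 274) [-11.3 -25.7] [  8.9 -30.2]
(324, 274) [-11.2  28.1] [ 9.  33.7]
```

Height .063 is safe whether the tip offset is 0 or 20 mm. I'll descend and push along clamp +x (tool -x).

```bash
python3 -m creep '[{"rotation":[0,0,0],"offset":[0,0,0.37],"claw":1},{"rotation":[0,0,0],"offset":[0,0,0.37],"claw":1},{"rotation":[0,0,0],"offset":[0,0,0.37],"claw":1},{"rotation":[0,0,0],"offset":[0,0,0],"claw":1},{"rotation":[0,0,0],"offset":[-0.085,0,0],"claw":1},{"rotation":[0,0,0],"offset":[-0.085,0,0],"claw":1},{"rotation":[0,0,0],"offset":[-0.085,0,0],"claw":1},{"rotation":[0,0,0],"offset":[-0.085,0,0],"claw":1},{"rotation":[0,0,0],"offset":[-0.085,0,0],"claw":1},{"rotation":[0,0,0],"offset":[-0.085,0,0],"claw":1},{"rotation":[0,0,0],"offset":[0,0,0],"claw":1}]'
python3 -c "
from h import *
st()"
```

```text
t: 21.65
eef_pos: [0.4473, -0.003, 0.063]
tool_rot: [0.161, 0.987, -0.0, 0.0]
contact_force: [0.4, 0.1, 0.0]
finger_gap: 0.0002
gripper_force: 0.0
t 21.65 clamp [-13.3  -1.8] z 63.0 toolyaw 161.49 F [0.4 0.2] 0.0 gap 0.0002
```

```bash
cat >> h.py <<'E'
def plate():
    i=vision.get_image('wrist');h=cv2.cvtColor(i,cv2.COLOR_BGR2HSV);m=cv2.inRange(h,(17,150,60),(32,255,255));m[:,:185]=0;m[:,385:]=0
    n,l,s,c=cv2.connectedComponentsWithStats(m)
    print('yellow',[s[j].tolist() for j in range(1,n) if s[j][4]>30])
E
python3 - <<'E'
from h import *
import h as H
i0=cv2.imread('pics/wrist7.png');print(cv2.cvtColor(i0,cv2.COLOR_BGR2HSV)[[255,262,272],[252,252,252]].tolist())
plate()
i=vision.get_image('wrist');hh=cv2.cvtColor(i,cv2.COLOR_BGR2HSV)
for col in(235,245,252,320):print(col,[hh[y,col].tolist() for y in range(200,330,8)])
E
```

```text
[[17, 145, 141], [18, 151, 144], [12, 17, 76]]
yellow [[230, 268, 20, 37, 404], [315, 273, 29, 32, 641]]
235 [[99, 15, 243], [99, 15, 243], [100, 16, 243], [100, 16, 243], [99, 15, 242], [93, 13, 240], [90, 11, 239], [78, 11, 240], [63, 10, 240], [48, 13, 242], [21, 100, 140], [18, 167, 139], [18, 172, 138], [12, 30, 42], [6, 33, 39], [18, 38, 34], [8, 30, 34]]
245 [[100, 16, 243], [98, 16, 243], [100, 16, 244], [100, 16, 244], [98, 16, 244], [98, 16, 244], [101, 15, 245], [99, 15, 244], [101, 15, 245], [18, 150, 139], [18, 157, 138], [18, 163, 139], [15, 12, 43], [15, 13, 40], [20, 21, 36], [23, 31, 33], [15, 16, 32]]
252 [[99, 15, 245], [99, 14, 245], [99, 14, 245], [99, 15, 245], [99, 15, 245], [99, 15, 245], [99, 15, 245], [99, 15, 245], [101, 15, 245], [0, 0, 72], [120, 5, 49], [0, 0, 45], [30, 6, 43], [0, 7, 39], [0, 15, 35], [15, 16, 32], [0, 16, 32]]
320 [[99, 15, 246], [99, 15, 246], [99, 15, 246], [99, 15, 246], [100, 15, 247], [99, 15, 246], [101, 15, 246], [99, 15, 245], [99, 15, 244], [17, 145, 142], [18, 154, 141], [18, 162, 142], [0, 12, 44], [15, 13, 40], [0, 14, 36], [15, 17, 30], [15, 16, 31]]
```

```bash
python3 - <<'E'
from h import *
for uv in((245,268),(320,270),(343,274)):print(wf(*uv,.058).round(1))
i=vision.get_image('top')
h=cv2.cvtColor(i,cv2.COLOR_BGR2HSV)
st()
E
```

```text
[ -1.6 -22.6]
[-0.3 21. ]
[ 2.7 34.9]
t 21.8 clamp [-13.6  -1.8] z 63.0 toolyaw 161.5 F [0.  0.1] -0.5 gap 0.0001
```

The plate face has moved about 10 mm with the tool, so the push works. I'll push the rest home.

```bash
python3 -m creep '[{"rotation":[0,0,0],"offset":[-0.08,0,0],"claw":1},{"rotation":[0,0,0],"offset":[-0.08,0,0],"claw":1},{"rotation":[0,0,0],"offset":[-0.06,0,0],"claw":1},{"rotation":[0,0,0],"offset":[-0.03,0,0],"claw":1},{"rotation":[0,0,0],"offset":[0,0,0],"claw":1}]'
python3 -c "
from h import *
st()"
```

```text
t: 22.42
eef_pos: [0.4587, -0.0068, 0.0628]
tool_rot: [0.161, 0.987, 0.0, -0.003]
contact_force: [-14.9, 3.6, 13.0]
finger_gap: 0.0
gripper_force: 8.0
t 22.43 clamp [-1.2 -1.8] z 62.8 toolyaw 161.53 F [-15.3  -1.3] 13.0 gap 0.0
```

```bash
python3 -m creep '[{"rotation":[0,0,0],"offset":[-0.03,0,0],"claw":1},{"rotation":[0,0,0],"offset":[0,0,0],"claw":1},{"rotation":[0,0,0],"offset":[0,0,0],"claw":1}]'
python3 - <<'E'
from h import *
st();plate()
i=vision.get_image('wrist');h=cv2.cvtColor(i,cv2.COLOR_BGR2HSV)
for col in(245,320):
    y=next(y for y in range(220,330) if h[y,col][1]>100);print(col,y,wf(col,y,.058).round(1))
E
```

```text
t: 22.8
eef_pos: [0.4588, -0.0068, 0.0628]
tool_rot: [0.16, 0.987, 0.0, -0.005]
contact_force: [-24.2, 5.8, 20.0]
finger_gap: -0.0002
gripper_force: 12.4
t 22.8 clamp [-1.1 -1.8] z 62.8 toolyaw 161.54 F [-24.8  -2.2] 20.0 gap -0.0002
yellow [[230, 270, 19, 35, 380], [315, 276, 29, 29, 606]]
245 267 [  9.9 -22.5]
320 268 [10.5 20.9]
```

A hard stop: the extra force produced no motion, and the face has gone from about -11 to about +10.5 mm. I'll back off and rise clear.

```bash
python3 -m creep '[{"rotation":[0,0,0],"offset":[0.15,0,0],"claw":1},{"rotation":[0,0,0],"offset":[0.15,0,0],"claw":1},{"rotation":[0,0,0],"offset":[0.15,0,0],"claw":1},{"rotation":[0,0,0],"offset":[0,0,-0.6],"claw":1},{"rotation":[0,0,0],"offset":[0,0,-0.6],"claw":1},{"rotation":[0,0,0],"offset":[0.5,0,-0.6],"claw":1},{"rotation":[0,0,0],"offset":[0.5,0,-0.3],"claw":1},{"rotation":[0,0,0],"offset":[0,0,0],"claw":1},{"rotation":[0,0,0],"offset":[0,0,0],"claw":1},{"rotation":[0,0,0],"offset":[0,0,0],"claw":1}]'
python3 - <<'E'
from h import *
st()
red=lambda h:cv2.inRange(h,(0,150,80),(6,255,255))|cv2.inRange(h,(172,150,80),(180,255,255))
for n in('scene','top','wrist'):
    i=vision.get_image(n);m=red(cv2.cvtColor(i,cv2.COLOR_BGR2HSV));k,l,s,c=cv2.connectedComponentsWithStats(m)
    f=(lambda u:wf(u[0],u[1],.058)) if n=='wrist' else (lambda u:RC.T@(onz(n,u,.058)[:2]*1000-T0))
    for j in range(1,k):
        if s[j][4]>25:
            w=f(c[j])
            if np.hypot(w[0]-67,w[1])<160:print(n,s[j][4],c[j].round(),w.round(1),'bearing',np.degrees(np.arctan2(w[1]+1,w[0]-67)).round(1))
i=vision.get_image('wrist');h=cv2.cvtColor(i,cv2.COLOR_BGR2HSV);m=cv2.inRange(h,(17,140,100),(32,255,255));k,l,s,c=cv2.connectedComponentsWithStats(m)
for j in range(1,k):
    if s[j][4]>40:print('yellow',s[j].tolist(),wf(*c[j],.09).round(1))
E
```

```text
t: 24.15
eef_pos: [0.3805, 0.0193, 0.1883]
tool_rot: [0.161, 0.987, 0.0, -0.001]
contact_force: [-0.1, 0.1, 0.1]
finger_gap: 0.0004
gripper_force: 0.0
t 24.15 clamp [-83.7  -1.9] z 188.3 toolyaw 161.48 F [-0.2  0.1] 0.1 gap 0.0004
scene 78 [292. 240.] [ 72.8 106.1] bearing 86.9
top 80 [234. 194.] [ 70.6 107.3] bearing 88.1
yellow [138, 134, 48, 42, 1509] [-127.7 -103.3]
```

Both cameras put the lever at its stop (86.9° and 88.1°). The slide went home against a hard stop and the arm is clear, so I'm handing the job in.

```bash
python3 -c "
from plant import ticket
print(ticket.close_job())"
```

```text
the job is handed in; nothing more can be done
None
```

I opened the clamp and handed the job in, but no verdict came back: by my measurements the lever is on its stop pin, the slide is home (about 21–22 mm of travel, ending on a hard stop), and the arm stands clear; I did not re-measure the box and bystanders at the end.

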